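# Set the washed hand blender on its drying stand

### The job

Put the washed hand-blender parts on their drying stand: press the blending shaft down into the two fork clips until it is fully home and the sprung jaw has closed over it, and turn the steel beaker upside down over the drying peg, lowering it gently (not dropping it) until its floor rests on the peg. Let go of both and leave the other things on the table where they are.

Things in the scene. Friction and masses are not known exactly. Their poses are not given: they have to be found in the camera images.
- stand: stainless drying stand, fixed on the table: drip tray 140 x 340 mm, rim 14 mm high, with two fork clips on one half and the drying peg on the other. Origin: centre of the tray's underside. Its y is the long side, running from the clips (y < 0) to the peg (y > 0); x is the short side, away from the robot at yaw 0; z up.
- clip_seat (a point): midway between the two clips: where the shaft's middle lies when home, along the stand's y, 62 mm above the table; axes as the stand's. Clips 40 mm to either side in y, 16 mm thick (64 mm free between them), open upward, slot 19 mm wide, bottom 8 mm below here. A fixed flared prong 101 mm high stands at +x, the hinged jaw at -x. Pressing straight down (5 to 15 N) pushes past the jaw.
- jaw (a joint): sprung jaw: one steel bail with a bent 6 mm wire arm in each clip, hinged on a low tube 30 mm below the seat, at -x. Its sloping nose tops out 101 mm above the table and overhangs the slot, its tip just above a seated shaft. Rad: 0 closed, grows as it swings aside to -x (some 0.25 lets the shaft pass); the spring shuts it.
- peg_top (a point): top of the upright grey drying peg: centre of its flat tip, 116 mm above the table, 165 mm from clip_seat along the stand's y. The peg's head is 33 mm wide, tapering to 24 mm at the tip; its stem is 17 mm and its foot 40 mm wide up to 30 mm above the table.
- shaft: blending shaft, 214 mm long, 0.2 kg: a steel tube 16 mm in diameter with a steel blade bell (44 mm across) at its +x end and a black square coupling sleeve (44 x 44 mm) at its -x end. Origin: on the axis, in the middle of the bare tube (bare from x = -68 to +68 mm); x runs along the axis. At the start it lies on the table, axis level 22 mm up. It may go into the clips either way round.
- beaker: straight steel beaker, 60 mm outside diameter (62 mm at the rim bead), 105 mm long, wall 3 mm, floor 4 mm, open at one end, 0.12 kg. Origin: on its axis, at the middle of its length; its x runs along the axis from base (x = -52.5 mm) to mouth (x = +52.5 mm). At the start it lies on its side, axis level 29 mm up, mouth pointing ahead and to the robot's left.
- beaker_floor (a point): centre of the beaker's inner floor, on its axis at x = -48.5 mm (turns with the beaker); comes to the peg's top when the beaker hangs on the peg
- ramekin: bystander: white sauce cup 70 mm wide, 42 mm high, origin at the centre of its underside
- label_block: bystander: small white block of labels 60 x 52 x 29 mm, origin at the centre of its underside

How it is judged:
At the end, for the whole second after the job is handed in: Shaft home in both clips (4 mm in height, 5 mm sideways, 30 mm lengthways, 0.07 rad), jaw closed over it (below 0.06 rad); beaker upside down on the peg, upright within 0.2 rad, its floor on the peg's top (5 mm in height, 18 mm sideways); both released and at rest, bystanders in place (z of shaft in the frame of clip_seat between -0.004 and 0.004 m and x of shaft in the frame of clip_seat between -0.005 and 0.005 m and y of shaft in the frame of clip_seat between -0.03 and 0.03 m and angle between the x axis of shaft and the y axis of stand, either way round below 0.07 rad and value of joint jaw below 0.06 rad and angle between beaker's own x axis and vertical above 2.94 rad and horizontal distance between beaker_floor and peg_top below 0.018 m and z of beaker_floor in the frame of peg_top below 0.005 m and linear speed of each of beaker, shaft below 0.03 m/s); the robot touches nothing.
It fails at once if the beaker is dropped over the peg (faster than 0.6 m/s when over it) (horizontal distance between beaker_floor and peg_top below 0.03 m and linear speed of beaker above 0.6 m/s).
It fails at once if the shaft or the beaker falls off the table (height (world z) of any of shaft, beaker below -0.05 m).
It fails at once if the ramekin or the block of labels is shifted by more than 5 cm (distance of any of ramekin, label_block from where it was at the start of the episode above 0.05 m).
It also fails if it takes over 67 s, if anything falls off the work surface, if the arm or the gripper's body presses on something with over 40 N, if the wrist force passes 120 N, or if a joint passes its speed limit or range.

### The arm

A 7-joint arm with a two-finger parallel gripper is mounted at the origin on a cart in front of the work surface, level with it; the furniture and walls round the work are solid. World frame = base frame: x ahead of the robot, y to its left, z up, the work surface at z = 0. Lengths are in m, angles in rad, forces in N, time in s.
With the tool pointing down it reaches from about 0.4 to 0.85 m from the base axis. Payload 4.4 kg.
Tool frame: the origin (TCP) lies midway between the tips of the shut fingers; the grasp point (between the pads) lies 19 mm behind it; x points along the fingers, y is the direction in which the jaws open and shut, and the axes are right-handed (so a half turn about x gives the same grasp; the last joint's range is limited). The gripper opens to 94 mm and grips with 3 to 60 N. Pads are 16 mm wide; open, the fingers measure 119 mm over their backs; the gripper's body (75 mm by 177 mm) begins 78 mm behind the grasp point.
Start: joints at [1.251, 0.628, 0.038, 1.517, -0.027, 0.996, -0.02], TCP at [0.163, -0.629, 0.205] pointing down, gripper open.
Joint ranges: [-3.06, 3.06], [-0.37, 2.12], [-1.25, 1.32], [0.18, 2.47], [-1.1, 4.24], [0.23, 1.98], [-2.94, 2.94]. Speed limits (rad/s): [2.57, 2.57, 3.14, 3.14, 3.14, 3.14, 3.14].

### API

Orientations are given as [roll, pitch, yaw] about the fixed x, y, z axes, in that order (R = Rz(yaw) Ry(pitch) Rx(roll)).
In Python, from bench import arm, optics, models gives the robot as it stands.
- The arm moves only by the tool carry_out, never from a script. Its argument "motion" is a list of rows, each an object with "gripper": the opening, from -1 (shut) to 1 (fully open); "dp": the shift along the tool's x, y, z in mm, a list of three; "delta_rot": the turn, a rotation vector about the tool's x, y, z in rad, a list of three. A call has 1 to 12 rows; each row is the pose to reach, as a shift and turn from the pose measured when the call began, along the tool's axes at that moment; what a row does not reach only later rows make up. A row lasts 1/10 s, in which the tool goes at most 50 mm and 8.59 degrees, less where a joint would pass 70% of its speed; a pose out of reach is approached as far as the arm can. A call with a gripper value outside its range is refused whole. The fingers move at their own pace and stop on an object; "squeeze" is the grip in N (left out, the last holds). Time passes only in rows, so rows that repeat a pose let the fingers close. It gives the time, the measured TCP pose, the force and the opening at its end, in the units of the state.
- arm.observe(): the state, without advancing time (a new reading comes with each control period).
- optics.grab_frame(name): name is "side" or "top" or "wrist"; returns a dict with "color" (420x560x3 uint8, blue, green, red), "intrinsics" (3x3 intrinsics, pixels), "position" and "rotation" of the camera in the world; the wrist camera has in their place "T_tool_cam" (4x4, takes a point from camera to tool coordinates, whose origin is the TCP and whose axes are the tool frame's). Camera axes: x right, y up, looking along -z (the intrinsics and any distortion apply to the point x, -y, -z); pixel columns grow to the right and rows downward; lengths in m; the calibration is good to about 2 mm. A picture is of the moment at which its call begins: read the wrist's pose just before it. There is no depth.
- arm.sign_off(): hands the job in, once; it reports no verdict.
Trained networks look in a picture, given as the dict that the camera call returned (one of the last four; its "shot" number tells which), for a name from the list of things; names that differ only in an ending like _2 or _b are one class to them, and where a whole thing is asked for, a point or a joint stands for the part that bears it (a point fixed in the world has none). Each returns a list of dicts, best first, with "p" (0 to 1); they miss things now and then, are a little off and sometimes report something else, mostly with a low value. They report only what shows in the picture. A call takes as long as a camera call.
- models.spot_in(picture, query): "position" ([column, row] in pixels, amid what is visible of it).
- models.cut_out(picture, query): "region" (420x560 bool, what is visible of it) and "position" ([column, row] in pixels, amid what is visible of it).
The state is a dict: "t": time; "joint_positions": joint angles; "qd": joint speeds; "joint_efforts": joint torques, N m; "tool_pos": TCP position; "tcp_rot": TCP orientation; "ft_force": force on the tool from outside, world axes, zero at the start; "wrist_torque": the same for the moment, N m; "finger_gap": finger opening in m.
Only numpy, scipy, OpenCV 4.12 (cv2) and the standard library are available. Lean on these libraries where they do the work, as an engineer would, in place of code of your own. Each camera call takes 0.05 s, during which the arm holds its last target. There are 200 camera calls.

## Working session

There is one attempt and no reset: what is moved stays moved. The work goes in short steps, Python scripts to look and compute and a tool call to move; the robot and the scene stay as the last step left them, time stands still between calls to the robot, and variables do not carry over. Pictures are saved under pics/ and viewed, about 8 in all and at most 12, crops included, and the job is handed in when it is done.

Besides the shell and the picture viewer there is one more tool, called after "Emit:" in YAML: its name, and indented under it one key for each argument. carry_out: Moves the arm, as the interface text tells. Its arguments: {"type":"object","properties":{"motion":{"type":"array"},"squeeze":{"type":"number"}},"required":["motion"]}

```bash
mkdir -p pics; cat > h.py <<'E'
import numpy as np, cv2
from scipy.spatial.transform import Rotation as R
from bench import arm, optics, models
def campose(f, s=None):
    if 'position' in f:
        P=np.array(f['position']); M=np.array(f['rotation'])
        if M.shape!=(3,3): M=R.from_euler('xyz',M).as_matrix()
        return P,M
    T=np.array(f['T_tool_cam']); Rt=R.from_euler('xyz',s['tcp_rot']).as_matrix()
    return np.array(s['tool_pos'])+Rt@T[:3,3], Rt@T[:3,:3]
def back(f,px,z,s=None):
    P,M=campose(f,s); K=np.array(f['intrinsics'])
    px=np.atleast_2d(px).astype(float)
    d=np.c_[px,np.ones(len(px))]@np.linalg.inv(K).T
    d=d*[1,-1,-1]@M.T
    return P+d*((z-P[2])/d[:,2])[:,None]
def proj(f,X,s=None):
    P,M=campose(f,s); K=np.array(f['intrinsics'])
    c=(np.atleast_2d(X)-P)@M*[1,-1,-1]; u=c@K.T
    return u[:,:2]/u[:,2:]
E
python3 - <<'E'
from h import *
s=arm.observe(); print(s['t'],s['tool_pos'],s['tcp_rot'],s['finger_gap'])
for n in('top','side'):
    f=optics.grab_frame(n); cv2.imwrite(f'pics/{n}0.png',f['color'])
    print(n,[k for k in f],f['position'],np.round(f['rotation'],3).tolist(),np.round(f['intrinsics'],1).tolist())
    for q,z in(('stand',0.01),('shaft',.022),('beaker',.029),('ramekin',.02),('label_block',.015),('jaw',.06)):
        r=models.cut_out(f,q)[:2]
        for d in r:
            print(q,round(d['p'],2),np.round(d['position']),back(f,d['position'],z)[0].round(3), end=' ')
            m=d['region'].astype(np.uint8); ys,xs=np.nonzero(m)
            print(cv2.minAreaRect(np.c_[xs,ys].astype(np.float32)))
E
```

```text
0.0 [ 0.16301704 -0.62856146  0.20458992] [-1.53567745  1.56896889  1.85967622] 0.09429877367261184
top ['color', 'intrinsics', 'position', 'rotation', 'shot'] [0.35589688 0.00243159 1.47534329] [0.137, 0.015, -1.582] [[483.8, 0.0, 280.4], [0.0, 483.8, 214.6], [0.0, 0.0, 1.0]]
stand 0.76 [221. 210.] [0.573 0.203 0.01 ] ((219.57962036132812, 208.7292938232422), (110.891357421875, 46.78317642211914), 16.389541625976562)
beaker 0.78 [405. 221.] [ 0.53  -0.353  0.029] ((406.75006103515625, 222.25003051757812), (36.76955032348633, 20.50609588623047), 45.0)
ramekin 0.87 [321. 168.] [ 0.699 -0.105  0.02 ] ((321.0, 170.5), (23.0, 22.0), 90.0)
label_block 0.86 [139. 224.] [0.533 0.453 0.015] ((138.5192413330078, 222.90383911132812), (19.415496826171875, 20.003847122192383), 11.309932708740234)
side ['color', 'intrinsics', 'position', 'rotation', 'shot'] [0.40332441 1.33507669 0.62741497] [1.192, -0.026, -3.01] [[404.7, 0.0, 282.6], [0.0, 404.7, 206.7], [0.0, 0.0, 1.0]]
stand 0.83 [269. 254.] [0.581 0.204 0.01 ] ((264.5205993652344, 255.7019805908203), (47.97843551635742, 84.21349334716797), 39.17366027832031)
shaft 0.6 [312. 206.] [ 0.471 -0.207  0.022] ((305.0, 208.5), (13.0, 54.0), 90.0)
beaker 0.66 [302. 191.] [ 0.524 -0.36   0.029] ((301.06756591796875, 190.90541076660156), (13.31631851196289, 26.468236923217773), 80.53767395019531)
ramekin 0.54 [256. 209.] [ 0.687 -0.133  0.02 ] ((254.0, 211.0), (14.0, 16.0), 90.0)
label_block 0.72 [266. 301.] [0.545 0.467 0.015] ((269.26922607421875, 299.1538391113281), (26.86791229248047, 20.592193603515625), 11.309932708740234)
jaw 0.54 [278. 236.] [0.558 0.177 0.06 ] ((282.06927490234375, 232.94615173339844), (16.137866973876953, 18.418216705322266), 52.12501525878906)
```

```bash
python3 - <<'E'
import cv2,numpy as np
a=cv2.imread('pics/top0.png')[110:330,100:500]; cv2.imwrite('pics/a.png',cv2.resize(a,(800,440),interpolation=cv2.INTER_CUBIC))
b=cv2.imread('pics/side0.png')[140:340,180:400]; cv2.imwrite('pics/b.png',cv2.resize(b,(660,600),interpolation=cv2.INTER_CUBIC))
E
```

```text
(no output)
```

View pics/a.png

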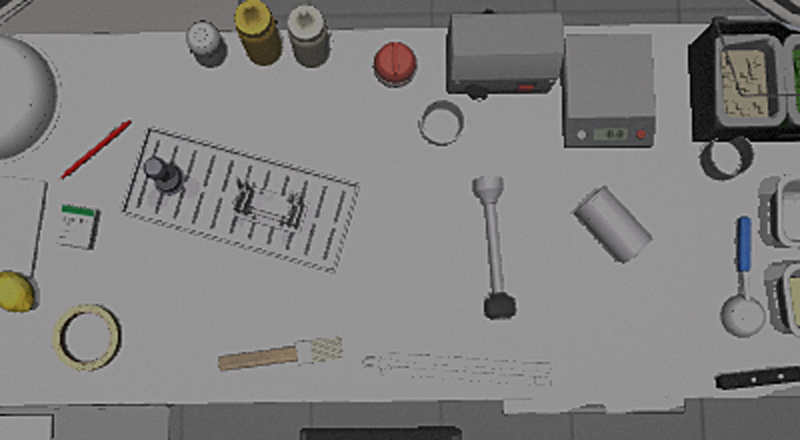

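View pics/b.png

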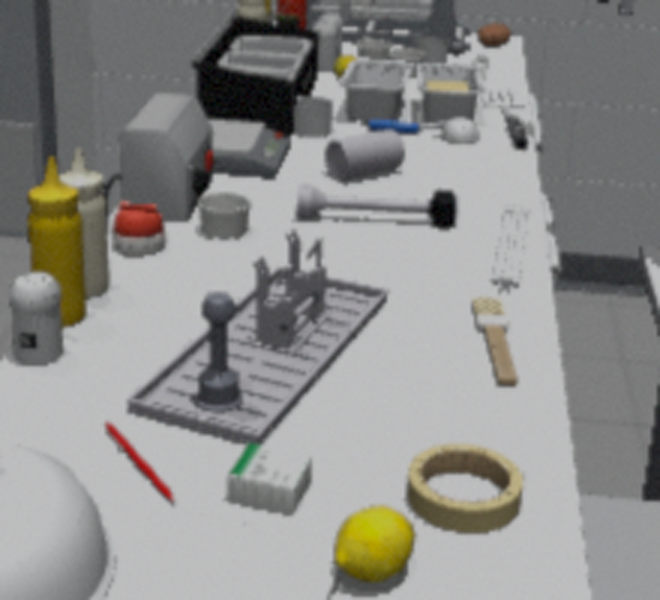

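The top view shows the stand at crop (240,200), its peg at (155,165) and its clips at (270,200). The shaft runs from its bell at (488,188) to its sleeve at (500,305), and the beaker is at (613,225). In the side view the mouth side of the beaker faces away from the robot.

```bash
python3 - <<'E'
from h import *
s=arm.observe(); f=optics.grab_frame('top')
c=lambda u,v:(u/2+100,v/2+110)
p=back(f,[c(150,128),c(358,184),c(333,271),c(124,211)],.014)
print('stand corners',p.round(3).tolist(),'centre',p.mean(0).round(3))
y=(p[0]+p[3]-p[1]-p[2])[:2]; x=(p[0]+p[1]-p[2]-p[3])[:2]
print('yaw',np.arctan2(-y[0],y[1]),np.arctan2(x[1],x[0]),np.linalg.norm(y)/2,np.linalg.norm(x)/2)
b=back(f,[c(488,188),c(500,305)],.022); print('bell,sleeve',b.round(3).tolist(),b.mean(0))
print('pegtop',back(f,[c(152,164)],.116).round(3))
print('beaker ends',back(f,[c(590,203),c(637,246)],.029).round(3).tolist())
print('R tool',R.from_euler('xyz',s['tcp_rot']).as_matrix().round(3).tolist())
w=optics.grab_frame('wrist'); print(np.round(w['T_tool_cam'],3).tolist(),np.round(w['intrinsics'],0).tolist())
E
```

```text
stand corners [[0.689, 0.346, 0.014], [0.596, 0.025, 0.014], [0.464, 0.065, 0.014], [0.559, 0.384, 0.014]] centre [0.577 0.205 0.014]
yaw -0.2857165970385709 -0.2851927848574506 0.33359876929796184 0.13644880326935416
bell,sleeve [[0.586, -0.172, 0.022], [0.409, -0.185, 0.022]] [ 0.49762179 -0.17843387  0.022     ]
pegtop [[0.613 0.318 0.116]]
beaker ends [[0.56, -0.324, 0.029], [0.494, -0.391, 0.029]]
R tool [[0.0, 0.251, -0.968], [-0.0, -0.968, -0.251], [-1.0, 0.0, -0.0]]
[[-0.0, 0.278, -0.961, -0.179], [1.0, -0.0, -0.0, 0.0], [-0.001, -0.961, -0.278, -0.08], [0.0, 0.0, 0.0, 1.0]] [[301.0, 0.0, 277.0], [0.0, 301.0, 208.0], [0.0, 0.0, 1.0]]
```

Emit:
carry_out:
  motion:
    - {"gripper":1,"dp":[0,-352,-437],"delta_rot":[0.18,0,0]}
    - {"gripper":1,"dp":[0,-352,-437],"delta_rot":[0.18,0,0]}
    - {"gripper":1,"dp":[0,-352,-437],"delta_rot":[0.18,0,0]}
    - {"gripper":1,"dp":[0,-352,-437],"delta_rot":[0.18,0,0]}
    - {"gripper":1,"dp":[0,-352,-437],"delta_rot":[0.18,0,0]}
    - {"gripper":1,"dp":[0,-352,-437],"delta_rot":[0.18,0,0]}
    - {"gripper":1,"dp":[0,-352,-437],"delta_rot":[0.18,0,0]}
    - {"gripper":1,"dp":[0,-352,-437],"delta_rot":[0.18,0,0]}
    - {"gripper":1,"dp":[0,-352,-437],"delta_rot":[0.18,0,0]}
    - {"gripper":1,"dp":[0,-352,-437],"delta_rot":[0.18,0,0]}
    - {"gripper":1,"dp":[55,-352,-437],"delta_rot":[0.18,0,0]}
    - {"gripper":1,"dp":[55,-352,-437],"delta_rot":[0.18,0,0]}

```text
t: 2.0
tool_pos: [0.4998, -0.1752, 0.1498]
tcp_rot: [-2.604, 1.569, 0.616]
ft_force: [-0.5, -0.2, -1.1]
finger_gap: 0.094
```

```bash
cat >> h.py <<'E'
import json
def log():
    s=arm.observe(); open('log.jsonl','a').write(json.dumps([list(map(float,s['joint_positions'])),list(map(float,s['tool_pos'])),list(map(float,s['tcp_rot']))])+'\n')
    M=R.from_euler('xyz',s['tcp_rot']).as_matrix()
    print('t',round(s['t'],2),'q',np.round(s['joint_positions'],3).tolist(),'p',np.round(s['tool_pos'],4).tolist(),'F',np.round(s['ft_force'],1).tolist(),'gap',round(s['finger_gap'],4)); print(M.round(3).tolist())
    return s
def wrist(n):
    s=log(); f=optics.grab_frame('wrist'); cv2.imwrite(f'pics/{n}.png',f['color']); return s,f
E
python3 - <<'E'
from h import *
s,f=wrist('w1')
for q in('shaft',):
    for d in models.cut_out(f,q)[:2]:
        ys,xs=np.nonzero(d['region']); print(d['p'],d['position'],cv2.minAreaRect(np.c_[xs,ys].astype(np.float32)))
        # axis fit on table-level points
        X=back(f,np.c_[xs,ys],.022,s)[:,:2]; m=X.mean(0); u=np.linalg.svd(X-m,full_matrices=False)[2][0]; t=(X-m)@u; print(m,u,t.min(),t.max())
        # width profile
        n=np.array([-u[1],u[0]]); 
        for k in np.arange(t.min(),t.max(),.01):
            w=(X-m)[(t>=k)&(t<k+.01)]@n; print(np.round([k,w.min(),w.max()],4),end=' ')
E
```

```text
t 2.0 q [0.252, 0.532, 0.048, 1.914, -0.04, 0.696, -1.168] p [0.4998, -0.1752, 0.1498] F [-0.5, -0.2, -1.1] gap 0.094
[[0.002, 0.078, -0.997], [0.001, -0.997, -0.078], [-1.0, -0.001, -0.002]]
0.84 [276.1, 192.9] ((277.5, 198.0), (204.0, 45.0), 90.0)
[ 0.50088688 -0.17418571] [-0.99787939 -0.06509016] -0.10256731394238097 0.12100169441093912
[-0.1026 -0.0219  0.0217] [-0.0926 -0.022   0.022 ] [-0.0826 -0.021   0.022 ] [-0.0726 -0.0142  0.0135] [-0.0626 -0.0082  0.0079] [-0.0526 -0.0081  0.0081] [-0.0426 -0.0071  0.0073] [-0.0326 -0.007   0.0075] [-0.0226 -0.009   0.0087] [-0.0126 -0.009   0.0079] [-0.0026 -0.0089  0.0081] [ 0.0074 -0.0089  0.0072] [ 0.0174 -0.0088  0.0074] [ 0.0274 -0.0077  0.0076] [ 0.0374 -0.0076  0.0089] [ 0.0474 -0.0076  0.0091] [ 0.0574 -0.0075  0.0081] [ 0.0674 -0.0198  0.0196] [ 0.0774 -0.0221  0.0221] [ 0.0874 -0.0221  0.0224] [ 0.0974 -0.0222  0.0227] [ 0.1074 -0.0222  0.0228] [ 0.1174 -0.0176  0.0184]
```

View pics/w1.png

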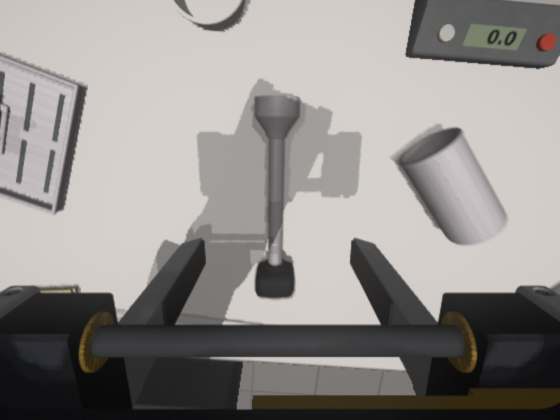

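The wrist view shows the shaft with its bell at (277,105) and its sleeve at (275,280), centred between the fingers. The beaker is at (455,190) with its mouth at the upper left.

Emit:
carry_out:
  motion:
    - {"gripper":1,"dp":[45,-1,-1],"delta_rot":[0,0,0]}
    - {"gripper":1,"dp":[90,-1,-1],"delta_rot":[0,0,0]}
    - {"gripper":1,"dp":[125,-1,-1],"delta_rot":[0,0,0]}
    - {"gripper":1,"dp":[142,-1,-1],"delta_rot":[0,0,0]}
    - {"gripper":1,"dp":[142,-1,-1],"delta_rot":[0,0,0]}
    - {"gripper":-1,"dp":[142,-1,-1],"delta_rot":[0,0,0]}
    - {"gripper":-1,"dp":[142,-1,-1],"delta_rot":[0,0,0]}
    - {"gripper":-1,"dp":[142,-1,-1],"delta_rot":[0,0,0]}
    - {"gripper":-1,"dp":[142,-1,-1],"delta_rot":[0,0,0]}
    - {"gripper":-1,"dp":[142,-1,-1],"delta_rot":[0,0,0]}
    - {"gripper":-1,"dp":[142,-1,-1],"delta_rot":[0,0,0]}
    - {"gripper":-1,"dp":[142,-1,-1],"delta_rot":[0,0,0]}
  squeeze: 50

```text
t: 3.3
tool_pos: [0.4989, -0.1723, 0.0061]
tcp_rot: [-0.866, 1.566, 2.356]
ft_force: [-0.1, 0.4, -0.3]
finger_gap: 0.0413
```

```bash
python3 -c "
from h import *
log()"
```

```text
t 3.3 q [0.265, 0.77, 0.025, 1.999, -0.053, 0.377, -1.158] p [0.4989, -0.1723, 0.0061] F [-0.1, 0.4, -0.3] gap 0.0413
[[-0.003, 0.081, -0.997], [0.003, -0.997, -0.081], [-1.0, -0.004, 0.003]]
```

Emit:
carry_out:
  motion:
    - {"gripper":-1,"dp":[0,0,0],"delta_rot":[0,0,0]}
    - {"gripper":-1,"dp":[0,0,0],"delta_rot":[0,0,0]}
    - {"gripper":-1,"dp":[0,0,0],"delta_rot":[0,0,0]}
    - {"gripper":-1,"dp":[0,0,0],"delta_rot":[0,0,0]}
    - {"gripper":-1,"dp":[-20,0,0],"delta_rot":[0,0,0]}
    - {"gripper":-1,"dp":[-60,0,0],"delta_rot":[0,0,0]}
    - {"gripper":-1,"dp":[-100,0,0],"delta_rot":[0,0,0]}
    - {"gripper":-1,"dp":[-150,0,0],"delta_rot":[0,0,0]}

```text
t: 4.1
tool_pos: [0.4977, -0.1721, 0.1563]
tcp_rot: [-0.654, 1.562, 2.569]
ft_force: [1.2, -1.3, -3.3]
finger_gap: 0.0149
```

```bash
python3 -c "
from h import *
log()"
```

```text
t 4.1 q [0.247, 0.523, 0.05, 1.907, -0.041, 0.721, -1.168] p [0.4977, -0.1721, 0.1563] F [1.2, -1.3, -3.3] gap 0.0149
[[-0.007, 0.081, -0.997], [0.005, -0.997, -0.081], [-1.0, -0.005, 0.007]]
```

Emit:
carry_out:
  motion:
    - {"gripper":-1,"dp":[-45,-328,-93],"delta_rot":[-1.21,0,0]}
    - {"gripper":-1,"dp":[-45,-328,-93],"delta_rot":[-1.21,0,0]}
    - {"gripper":-1,"dp":[-45,-328,-93],"delta_rot":[-1.21,0,0]}
    - {"gripper":-1,"dp":[-45,-328,-93],"delta_rot":[-1.21,0,0]}
    - {"gripper":-1,"dp":[-45,-328,-93],"delta_rot":[-1.21,0,0]}
    - {"gripper":-1,"dp":[-45,-328,-93],"delta_rot":[-1.21,0,0]}
    - {"gripper":-1,"dp":[-45,-328,-93],"delta_rot":[-1.21,0,0]}
    - {"gripper":-1,"dp":[-45,-328,-93],"delta_rot":[-1.21,0,0]}
    - {"gripper":-1,"dp":[-45,-328,-93],"delta_rot":[-1.21,0,0]}
    - {"gripper":-1,"dp":[-45,-328,-93],"delta_rot":[-1.21,0,0]}

```text
t: 5.1
tool_pos: [0.5635, 0.1605, 0.2016]
tcp_rot: [-1.613, 1.561, 2.815]
ft_force: [-0.1, 0.1, -1.8]
finger_gap: 0.0145
```

```bash
python3 - <<'E'
from h import *
s,f=wrist('w2')
g=optics.grab_frame('top')
for nm,ff,ss in(('w',f,s),('t',g,None)):
  for q,z in(('stand',.01),('jaw',.06),('shaft',s['tool_pos'][2]+.016)):
    for d in models.cut_out(ff,q)[:1]:
        ys,xs=np.nonzero(d['region']); print(nm,q,d['p'],d['position'],back(ff,d['position'],z,ss).round(3),cv2.minAreaRect(np.c_[xs,ys].astype(np.float32)))
y=np.array([.282,.959,0]);x=np.array([.959,-.282,0]);o=np.array([.577,.205,0])
im=f['color'].copy()
pts=[o+a*x+b*y+[0,0,.014] for a,b in((.07,.17),(.07,-.17),(-.07,-.17),(-.07,.17))]
cv2.polylines(im,[proj(f,pts,s).round().astype(np.int32)],True,(0,0,255),1)
for yy in(-.085,-.005): cv2.circle(im,tuple(map(int,proj(f,[o+y*yy+[0,0,.062]],s)[0])),4,(0,255,0),1)
cv2.imwrite('pics/w2b.png',im)
E
```

```text
t 5.1 q [-0.135, 0.556, -0.291, 1.693, 0.182, 0.927, -0.78] p [0.5635, 0.1605, 0.2016] F [-0.1, 0.1, -1.8] gap 0.0145
[[-0.009, 0.96, -0.28], [0.003, -0.28, -0.96], [-1.0, -0.01, -0.0]]
w stand 0.6 [307.9, 131.7] [[0.615 0.216 0.01 ]] ((280.0, 137.0), (274.0, 134.0), 90.0)
w shaft 0.74 [278.0, 160.9] [[0.58  0.218 0.218]] ((278.0, 230.5), (327.0, 86.0), 90.0)
t stand 0.92 [184.6, 207.2] [[0.585 0.316 0.01 ]] ((219.37222290039062, 208.89146423339844), (112.35594940185547, 45.979736328125), 14.708303451538086)
t shaft 0.63 [258.9, 210.6] [[0.541 0.075 0.218]] ((227.735107421875, 208.7622833251953), (81.54375457763672, 18.204166412353516), 5.47736930847168)
```

View pics/w2b.png

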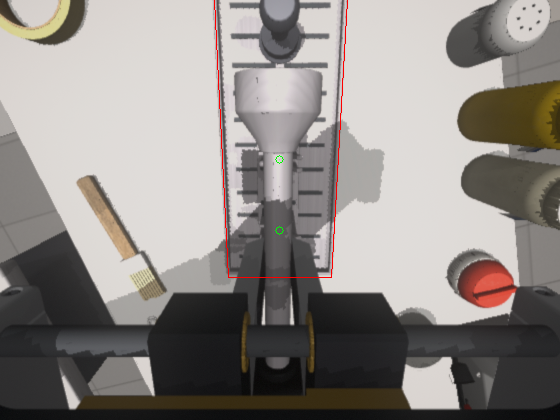

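```bash
python3 - <<'E'
import cv2
a=cv2.imread('pics/w2.png')[0:290,190:380]; cv2.imwrite('pics/c.png',cv2.resize(a,(393,600),interpolation=cv2.INTER_CUBIC))
b=cv2.imread('pics/top0.png')[160:260,150:290]; cv2.imwrite('pics/d.png',cv2.resize(b,(400,286),interpolation=cv2.INTER_CUBIC))
import numpy as np
A=cv2.imread('pics/c.png');B=cv2.imread('pics/d.png');B=cv2.copyMakeBorder(B,0,314,0,0,cv2.BORDER_CONSTANT);cv2.imwrite('pics/cd.png',np.hstack([A,B]))
E
```

```text
(no output)
```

View pics/cd.png

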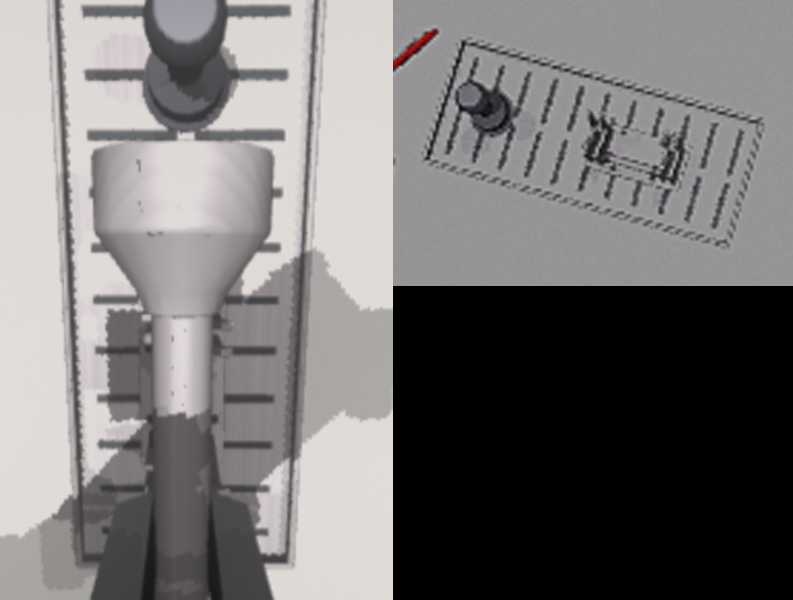

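```bash
python3 - <<'E'
from h import *
s=arm.observe(); f=optics.grab_frame('wrist')
k=2.069; c=lambda u,v:(190+(u+.5)/k-.5,(v+.5)/k-.5)
y=np.array([.282,.959]);x=np.array([.959,-.282]);o=np.array([.577,.205])
def st(px,z):
    p=back(f,[c(*q) for q in px],z,s)[:,:2]-o; return np.c_[p@x,p@y].round(4).tolist()
print('edges',st([(75,565),(297,565),(50,20),(323,20)],.014))
print('slots',st([(98,445),(272,445),(95,350),(277,350),(85,75),(288,75)],.003))
print('foot',st([(144,95),(230,95)],.03)); print('peghead',st([(146,15),(226,15)],.1))
print('bell',st([(92,190),(273,190)],.219),'tube',st([(153,350),(210,350)],.219),'bellend',st([(182,145)],.23))
print('tcp',((np.array(s['tool_pos'])[:2]-o)@x).round(4),((np.array(s['tool_pos'])[:2]-o)@y).round(4))
E
```

```text
edges [[-0.0712, -0.1627], [0.0741, -0.1613], [-0.0712, 0.15], [0.0698, 0.1504]]
slots [[-0.0551, -0.0836], [0.0557, -0.0827], [-0.0551, -0.0229], [0.0559, -0.0221], [-0.0556, 0.1273], [0.0547, 0.1277]]
foot [[-0.0219, 0.1117], [0.0219, 0.1119]]
peghead [[-0.0164, 0.125], [0.0152, 0.1251]]
bell [[-0.0229, 0.0495], [0.0214, 0.0498]] tube [[-0.0082, 0.0103], [0.0067, 0.0104]] bellend [[-0.0008, 0.0581]]
tcp -0.0001 -0.0452
```

The tray, the slots and the peg line up with my stand estimate to about 1 mm, and the shaft is about 1 mm off in -x. I'll descend.

Emit:
carry_out:
  motion:
    - {"gripper":-1,"dp":[45,1.5,-4],"delta_rot":[0,0,0]}
    - {"gripper":-1,"dp":[85,2,-4],"delta_rot":[0,0,0]}
    - {"gripper":-1,"dp":[100,2,-4],"delta_rot":[0,0,0]}
    - {"gripper":-1,"dp":[110,2,-4],"delta_rot":[0,0,0]}
    - {"gripper":-1,"dp":[118,2,-4],"delta_rot":[0,0,0]}
  squeeze: 60

```text
t: 6.05
tool_pos: [0.5667, 0.1658, 0.0841]
tcp_rot: [-1.906, 1.563, 2.525]
ft_force: [-0.2, 0.7, -2.2]
finger_gap: 0.0147
```

Emit:
carry_out:
  motion:
    - {"gripper":-1,"dp":[8,0.2,0],"delta_rot":[0,0,0]}
    - {"gripper":-1,"dp":[14,0.2,0],"delta_rot":[0,0,0]}
    - {"gripper":-1,"dp":[20,0.3,0],"delta_rot":[0,0,0]}
    - {"gripper":-1,"dp":[20,0.3,0],"delta_rot":[0,0,0]}

```text
t: 6.45
tool_pos: [0.5673, 0.1667, 0.0647]
tcp_rot: [-2.12, 1.563, 2.312]
ft_force: [-0.5, 1.5, -0.4]
finger_gap: 0.0146
```

```bash
python3 - <<'E'
from h import *
s=log()
y=np.array([.282,.959]);x=np.array([.959,-.282]);o=np.array([.577,.205])
d=np.array(s['tool_pos'])[:2]-o; print(d@x,d@y)
E
```

```text
t 6.45 q [-0.18, 0.738, -0.237, 1.796, 0.255, 0.64, -0.844] p [0.5673, 0.1667, 0.0647] F [-0.5, 1.5, -0.4] gap 0.0146
[[-0.005, 0.961, -0.277], [0.006, -0.277, -0.961], [-1.0, -0.007, -0.004]]
0.0015189422223114242 -0.039500805847302735
```

Emit:
carry_out:
  motion:
    - {"gripper":-1,"dp":[5,-0.5,0],"delta_rot":[0,0,0]}
    - {"gripper":-1,"dp":[10,-0.5,0],"delta_rot":[0,0,0]}
    - {"gripper":-1,"dp":[15,-0.5,0],"delta_rot":[0,0,0]}
    - {"gripper":-1,"dp":[19,-0.5,0],"delta_rot":[0,0,0]}
    - {"gripper":-1,"dp":[19,-0.5,0],"delta_rot":[0,0,0]}

```text
t: 6.95
tool_pos: [0.5668, 0.1666, 0.0459]
tcp_rot: [-2.066, 1.563, 2.366]
ft_force: [-1.2, -0.9, 4.4]
finger_gap: 0.0145
```

```bash
python3 - <<'E'
from h import *
s=log()
E
```

```text
t 6.95 q [-0.188, 0.766, -0.226, 1.806, 0.266, 0.603, -0.853] p [0.5668, 0.1666, 0.0459] F [-1.2, -0.9, 4.4] gap 0.0145
[[-0.005, 0.961, -0.277], [0.005, -0.277, -0.961], [-1.0, -0.007, -0.004]]
```

Emit:
carry_out:
  motion:
    - {"gripper":-1,"dp":[1.5,0,0],"delta_rot":[0,0,0]}
    - {"gripper":-1,"dp":[3,0,0],"delta_rot":[0,0,0]}
    - {"gripper":-1,"dp":[3,0,0],"delta_rot":[0,0,0]}

```text
t: 7.25
tool_pos: [0.567, 0.1666, 0.0456]
tcp_rot: [-2.083, 1.564, 2.349]
ft_force: [-5.4, -1.8, 24.0]
finger_gap: 0.0149
```

```bash
python3 - <<'E'
from h import *
s,f=wrist('w3'); g=optics.grab_frame('side'); cv2.imwrite('pics/s3.png',g['color'])
E
```

```text
t 7.25 q [-0.189, 0.766, -0.225, 1.807, 0.266, 0.601, -0.855] p [0.567, 0.1666, 0.0456] F [-5.4, -1.8, 24.0] gap 0.0149
[[-0.004, 0.961, -0.277], [0.005, -0.277, -0.961], [-1.0, -0.006, -0.003]]
```

Emit:
carry_out:
  motion:
    - {"gripper":-0.4,"dp":[0,0,0],"delta_rot":[0,0,0]}
    - {"gripper":-0.4,"dp":[0,0,0],"delta_rot":[0,0,0]}
    - {"gripper":-0.4,"dp":[0,0,0],"delta_rot":[0,0,0]}
    - {"gripper":-0.4,"dp":[0,0,0],"delta_rot":[0,0,0]}
    - {"gripper":-0.4,"dp":[-20,0,0],"delta_rot":[0,0,0]}
    - {"gripper":-0.4,"dp":[-60,0,0],"delta_rot":[0,0,0]}
    - {"gripper":1,"dp":[-105,0,0],"delta_rot":[0,0,0]}
    - {"gripper":1,"dp":[-150,0,0],"delta_rot":[0,0,0]}
    - {"gripper":1,"dp":[-150,0,100],"delta_rot":[0,0,0]}
    - {"gripper":1,"dp":[-150,0,100],"delta_rot":[0,0,0]}

```text
t: 8.35
tool_pos: [0.5407, 0.0703, 0.1965]
tcp_rot: [-2.713, 1.565, 1.722]
ft_force: [0.4, -1.8, -0.2]
finger_gap: 0.0567
```

```bash
python3 - <<'E'
from h import *
s,f=wrist('w4')
y=np.array([.282,.959]);x=np.array([.959,-.282]);o=np.array([.577,.205])
d=models.cut_out(f,'shaft')[0]; ys,xs=np.nonzero(d['region'])
X=back(f,np.c_[xs,ys],.062,s)[:,:2]-o; a,b=X@x,X@y
print(d['p'],d['position'])
for k in np.arange(b.min(),b.max(),.015):
    m=(b>=k)&(b<k+.015); print(np.round([k,a[m].min(),a[m].max()],4))
cv2.imwrite('pics/e.png',cv2.resize(f['color'][60:320,180:380],(462,600),interpolation=cv2.INTER_CUBIC))
E
```

```text
t 8.35 q [0.026, 0.502, -0.3, 1.816, 0.183, 0.85, -0.637] p [0.5407, 0.0703, 0.1965] F [0.4, -1.8, -0.2] gap 0.0567
[[-0.001, 0.962, -0.273], [0.006, -0.273, -0.962], [-1.0, -0.002, -0.005]]
0.91 [277.4, 114.3]
[-0.1536 -0.0217  0.0236]
[-0.1386 -0.0217  0.0234]
[-0.1236 -0.0205  0.0209]
[-0.1086 -0.0078  0.008 ]
[-0.0936 -0.0068  0.0077]
[-0.0786 -0.0068  0.0084]
[-0.0636 -0.0068  0.0083]
[-0.0486 -0.0068  0.008 ]
[-0.0336 -0.0069  0.0088]
[-0.0186 -0.0069  0.0093]
[-0.0036 -0.0079  0.0093]
[ 0.0114 -0.0079  0.0097]
[ 0.0264 -0.0179  0.0186]
[ 0.0414 -0.0206  0.022 ]
```

View pics/w4.png

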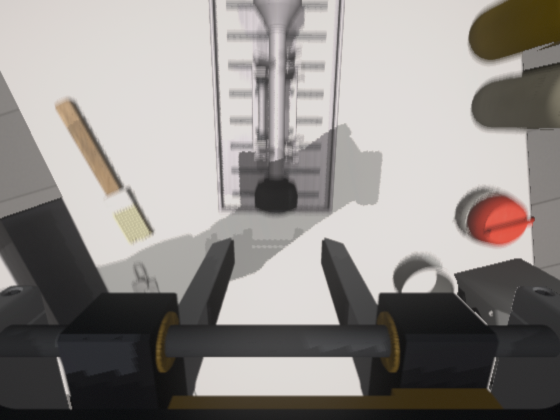

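The wrist view shows the shaft lying along the stand in both clips. The bell is at (278,10), the sleeve at (276,195), and the jaw bail runs on the left at (262,100). The beaker is next. Before tilting the tool I'll fit the arm's kinematics from the logged poses to plan the flip.

```bash
cat > kin.py <<'E'
import numpy as np, json, itertools
from scipy.optimize import least_squares
from scipy.spatial.transform import Rotation as R
def fk(q,p,sg):
    c1,d1,d3,d5,d7,a1,a2,a3,c7=p[:9]
    e=R.from_euler
    r=e('z',sg[0]*q[0]+c1)*e('y',q[1]); x=np.array([0,0,d1])
    r=r*e('z',sg[1]*q[2]); x=x+r.apply([a1,0,d3])
    r=r*e('y',q[3])*e('z',sg[2]*q[4]); x=x+r.apply([a2,0,d5])
    r=r*e('y',q[5]); x=x+r.apply([a3,0,0])
    r=r*e('z',sg[3]*q[6]+c7); x=x+r.apply([0,0,d7])
    # tool x=flange z
    return x,(r.as_matrix()@np.array([[0,1,0],[0,0,1],[1,0,0]]))
E
cat > fit.py <<'E'
from kin import *
L=[json.loads(l) for l in open('log.jsonl')]
L.append([[1.251,.628,.038,1.517,-.027,.996,-.02],[.16301704,-.62856146,.20458992],[-1.53567745,1.56896889,1.85967622]])
def res(p,sg):
    o=[]
    for q,x,e in L:
        X,M=fk(q,p,sg); o+=list((X-x)*1)+list((M-R.from_euler('xyz',e).as_matrix()).ravel()*.3)
    return np.r_[o,np.array(p[1:8])*0.0005]
best=[]
for sg in itertools.product((1,-1),repeat=4):
  for c in(-.07,-2.57,.07):
   for c7 in(0,1.57,3.14,-1.57):
    r=least_squares(res,[c,.35,.35,.35,.3,0,0,0,c7],args=(sg,)); best.append((r.cost,sg,r.x.round(4).tolist()))
best.sort(key=lambda b:b[0])
for b in best[:4]: print(b)
for q,x,e in L:
    X,M=fk(q,best[0][2],best[0][1]); print((X-x).round(4),abs(M-R.from_euler('xyz',e).as_matrix()).max().round(4))
json.dump(best[0],open('kin.json','w'))
E
python3 fit.py
```

```text
(np.float64(2.297316859780784e-05), (-1, -1, -1, -1), [-0.0493, 0.32, 0.5538, 0.377, 0.3579, 0.0058, -0.0013, -0.0007, 3.0924])
(np.float64(2.297316859780845e-05), (-1, -1, -1, -1), [-0.0493, 0.32, 0.5538, 0.377, 0.3579, 0.0058, -0.0013, -0.0007, 3.0924])
(np.float64(2.2973168597808595e-05), (-1, -1, -1, -1), [-0.0493, 0.32, 0.5538, 0.377, 0.3579, 0.0058, -0.0013, -0.0007, -3.1908])
(np.float64(2.2973168597808734e-05), (-1, -1, -1, -1), [-0.0493, 0.32, 0.5538, 0.377, 0.3579, 0.0058, -0.0013, -0.0007, -3.1908])
[ 0.0004  0.0017 -0.0015] 0.0001
[ 0.0004  0.0018 -0.0012] 0.0002
[ 0.0005  0.0018 -0.0015] 0.0003
[ 0.0004 -0.0005  0.0008] 0.0005
[ 0.0004 -0.0006  0.0014] 0.0003
[ 0.0003 -0.0005  0.0014] 0.0003
[ 0.0003 -0.0005  0.0014] 0.0003
[0.0008 0.0015 0.001 ] 0.0003
[-0.0038  0.0001 -0.0013] 0.0029
```

```bash
cat > ik.py <<'E'
from kin import *
_,sg,P=json.load(open('kin.json'))
lo=np.array([-3.06,-.37,-1.25,.18,-1.1,.23,-2.94])+.06; hi=np.array([3.06,2.12,1.32,2.47,4.24,1.98,2.94])-.06
def ik(x,M,q0,w=.01):
    def f(q):
        X,N=fk(q,P,sg); return np.r_[(X-x)*5,(N-M).ravel(),w*(q-q0)]
    r=least_squares(f,np.clip(q0,lo+1e-3,hi-1e-3),bounds=(lo,hi),max_nfev=60)
    X,N=fk(r.x,P,sg); return r.x,np.linalg.norm(X-x),abs(N-M).max()
def start(th,ys,c=np.array([.527,-.357,.030]),yaw=.785,off=-.01,g=.019):
    m=np.array([np.cos(yaw),np.sin(yaw),0]); x=np.cos(th)*m+np.sin(th)*np.array([0,0,-1]); y=ys*np.array([-np.sin(yaw),np.cos(yaw),0])
    M=np.c_[x,y,np.cross(x,y)]; return c+off*m+g*x,M,m
def final(th,ys,psi,peg=np.array([.613,.320,.116]),off=-.01,g=.019,up=0,yaw=.785):
    _,M,m=start(th,ys,yaw=yaw); ax=np.cross(m,[0,0,-1]); Rf=R.from_euler('z',psi)*R.from_rotvec(ax*np.pi/2)
    N=Rf.as_matrix()@M; c=peg+[0,0,-.0485+up]
    return c+off*np.array([0,0,-1])+g*N[:,0],N
E
cat > plan.py <<'E'
from ik import *
qn=np.array([.026,.5,-.1,1.8,0,.85,-.6]); rng=np.random.default_rng(0)
for deg in(40,50,60,75,90):
  th=np.radians(deg)
  for ys in(1,-1):
    x,M,m=start(th,ys); S=[]
    for q5 in(0,1.5,3):
     for q7 in(-1.5,0,1.5):
      q,a,b=ik(x,M,np.array([.5,.8,-.1,1.8,q5,.8,q7]));
      if a<.003 and b<.02: S.append(q)
    if not S: continue
    F=[]
    for psi in np.arange(0,6.28,.4):
     for q0 in S:
      for up in(0,):
       x2,N=final(th,ys,psi); q,a,b=ik(x2,N,np.r_[-.4,q0[1:]],.01)
       if a<.003 and b<.02:
         q3,a,b=ik(*final(th,ys,psi,up=.13),q,.01)
         if a<.003 and b<.02: F.append((abs(q[2:]-q0[2:]).max(),psi,N[:,0].round(2).tolist(),q0.round(2).tolist(),q.round(2).tolist()))
    F.sort(key=lambda t:t[0]); print(deg,ys,len(S),len(F)); [print('   ',*f) for f in F[:2]]
E
python3 plan.py
```

```text
40 1 6 48
    0.7731719225624627 1.6 [0.47, -0.44, -0.77] [1.56, 1.44, -1.19, 1.66, 0.53, 0.72, 2.88] [-0.57, 0.98, -0.5, 1.63, 1.3, 1.19, 2.17]
    0.7732327974216611 1.6 [0.47, -0.44, -0.77] [1.56, 1.44, -1.19, 1.66, 0.53, 0.72, 2.88] [-0.57, 0.98, -0.5, 1.63, 1.3, 1.19, 2.17]
40 -1 6 67
    0.7761254698242577 1.2000000000000002 [0.26, -0.59, -0.77] [1.56, 1.44, -1.19, 1.66, 0.52, 0.72, -0.25] [-0.62, 1.05, -0.41, 1.35, 1.01, 1.37, -1.01]
    0.7761775967036229 1.2000000000000002 [0.26, -0.59, -0.77] [1.56, 1.44, -1.19, 1.66, 0.52, 0.72, -0.25] [-0.62, 1.05, -0.41, 1.35, 1.01, 1.37, -1.01]
50 1 6 39
    0.6989533670883853 1.6 [0.56, -0.53, -0.64] [1.5, 1.36, -1.19, 1.7, 0.71, 0.73, 2.65] [-0.63, 1.05, -0.5, 1.63, 1.41, 1.35, 2.04]
    0.6989574511003163 1.6 [0.56, -0.53, -0.64] [1.5, 1.36, -1.19, 1.7, 0.71, 0.73, 2.65] [-0.63, 1.05, -0.5, 1.63, 1.41, 1.35, 2.04]
50 -1 6 50
    0.6989780153456274 1.6 [0.56, -0.53, -0.64] [1.5, 1.36, -1.19, 1.7, 0.71, 0.73, -0.49] [-0.63, 1.05, -0.5, 1.63, 1.41, 1.35, -1.1]
    0.699191245320728 1.6 [0.56, -0.53, -0.64] [1.5, 1.36, -1.19, 1.7, 0.71, 
[... 1040 characters left out ...]
.21]
    0.7896800150222907 1.6 [0.7, -0.66, -0.26] [1.3, 1.23, -1.19, 1.72, 1.09, 0.95, -0.99] [-0.76, 1.26, -0.44, 1.55, 1.58, 1.73, -1.27]
90 1 8 37
    0.7116018489493776 1.6 [0.73, -0.69, -0.0] [0.79, 0.89, -0.38, 1.69, 0.49, 0.66, 2.5] [-1.22, 1.38, 0.32, 1.46, 1.19, 1.37, 1.91]
    0.7944129206816479 2.0 [0.94, -0.35, -0.0] [1.13, 1.16, -1.11, 1.69, 1.17, 1.1, 1.99] [-0.8, 1.35, -0.32, 1.85, 1.96, 1.88, 1.6]
90 -1 7 41
    0.7170014871316799 1.6 [0.73, -0.69, -0.0] [0.77, 0.88, -0.35, 1.69, 0.45, 0.65, -0.61] [-1.24, 1.39, 0.36, 1.46, 1.16, 1.34, -1.22]
    0.73101310208647 1.6 [0.73, -0.69, -0.0] [0.81, 0.89, -0.42, 1.69, 0.53, 0.67, -0.68] [-1.19, 1.37, 0.28, 1.46, 1.22, 1.4, -1.24]
```

Emit:
carry_out:
  motion:
    - {"gripper":1,"dp":[0,103,415],"delta_rot":[0.51,0,0]}
    - {"gripper":1,"dp":[0,103,415],"delta_rot":[0.51,0,0]}
    - {"gripper":1,"dp":[0,103,415],"delta_rot":[0.51,0,0]}
    - {"gripper":1,"dp":[0,103,415],"delta_rot":[0.51,0,0]}
    - {"gripper":1,"dp":[0,103,415],"delta_rot":[0.51,0,0]}
    - {"gripper":1,"dp":[0,103,415],"delta_rot":[0.51,0,0]}
    - {"gripper":1,"dp":[0,103,415],"delta_rot":[0.51,0,0]}
    - {"gripper":1,"dp":[0,103,415],"delta_rot":[0.51,0,0]}
    - {"gripper":1,"dp":[0,103,415],"delta_rot":[0.51,0,0]}
    - {"gripper":1,"dp":[0,103,415],"delta_rot":[0.51,0,0]}
    - {"gripper":1,"dp":[0,103,415],"delta_rot":[0.51,0,0]}

```text
t: 9.55
tool_pos: [0.5175, -0.3663, 0.1946]
tcp_rot: [-0.751, 1.563, -3.124]
ft_force: [0.6, 1.3, -0.0]
finger_gap: 0.094
```

```bash
python3 - <<'E'
from h import *
s,f=wrist('w5')
d=models.cut_out(f,'beaker')[0]; ys,xs=np.nonzero(d['region']); print(d['p'],d['position'])
# silhouette fit: project cylinder model, compare with mask hull
from scipy.optimize import minimize
mask=d['region'].astype(np.uint8)
a=np.linspace(0,2*np.pi,40)
def hull(p):
    m=np.array([np.cos(p[2]),np.sin(p[2]),0]);n=np.array([-m[1],m[0],0]);c=np.array([p[0],p[1],.030])
    pts=[c+e*m+r*(np.cos(a)[:,None]*n+np.sin(a)[:,None]*[0,0,1]) for e,r in((-.0525,.03),(.0525,.031))]
    return cv2.convexHull(proj(f,np.vstack(pts),s).astype(np.float32))
def cost(p):
    im=np.zeros_like(mask); cv2.fillPoly(im,[(hull(p)*16).round().astype(np.int32)],1,shift=4); return (im!=mask).sum()/mask.sum()
r=min((minimize(cost,[.527,-.357,y],method='Nelder-Mead',options=dict(initial_simplex=[[.527,-.357,y],[.54,-.357,y],[.527,-.345,y],[.527,-.357,y+.15]])) for y in(.7,.85)),key=lambda r:r.fun)
print(r.x,r.fun)
im=f['color'].copy(); cv2.polylines(im,[hull(r.x).round().astype(np.int32)],True,(0,0,255),1); cv2.imwrite('pics/w5b.png',im)
E
```

```text
t 9.55 q [0.646, 0.621, -0.129, 1.567, 0.096, 0.966, -0.316] p [0.5175, -0.3663, 0.1946] F [0.6, 1.3, -0.0] gap 0.094
[[-0.008, 0.695, -0.719], [-0.0, -0.719, -0.695], [-1.0, -0.006, 0.006]]
0.74 [274.9, 176.5]
[ 0.52929288 -0.35269509  0.71004916] 0.05182072829131653
```

View pics/w5b.png

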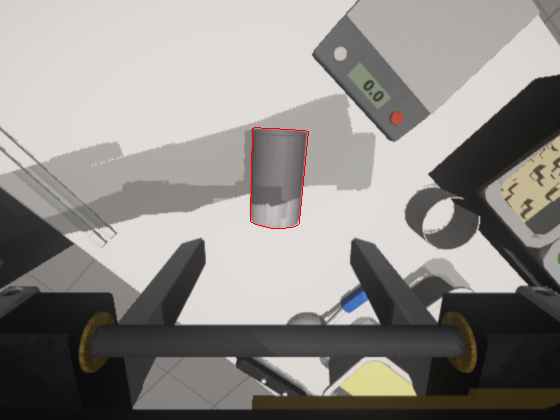

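The fitted red outline matches the beaker, with its mouth up at (280,130) and its base down at (275,225). I'll compute the tilted approach.

```bash
cat > go.py <<'E'
from h import *
from ik import *
def delta(x,M,s):
    M0=R.from_euler('xyz',s['tcp_rot']).as_matrix(); x0=np.array(s['tool_pos'])
    return (1000*(M0.T@(np.array(x)-x0))).round(1).tolist(), R.from_matrix(M0.T@M).as_rotvec().round(3).tolist()
C=np.array([.5293,-.3527,.029]); Y=.71; TH=np.radians(60)
E
python3 - <<'E'
from go import *
s=arm.observe(); q=np.array(s['joint_positions'])
x,M,m=start(TH,-1,C,Y,off=-.008)
for back_ in(.12,0):
    X=x-back_*M[:,0]; q,a,b=ik(X,M,q); print(X.round(3),delta(X,M,s),q.round(2),a,b)
E
```

```text
[ 0.485 -0.391  0.116] ([78.9, -3.7, 42.3], [0.06, 0.529, 0.022]) [ 1.24  0.81 -0.54  1.73 -0.21  0.71  0.15] 9.387048745188904e-06 8.368680159942521e-05
[ 0.53  -0.352  0.013] ([182.5, 0.6, -18.1], [0.06, 0.529, 0.022]) [ 1.13  0.97 -0.52  1.76 -0.21  0.49  0.15] 3.2620972642706494e-06 1.567307157179787e-05
```

Emit:
carry_out:
  motion:
    - {"gripper":1,"dp":[79,-4,42],"delta_rot":[0.06,0.529,0.022]}
    - {"gripper":1,"dp":[79,-4,42],"delta_rot":[0.06,0.529,0.022]}
    - {"gripper":1,"dp":[79,-4,42],"delta_rot":[0.06,0.529,0.022]}
    - {"gripper":1,"dp":[79,-4,42],"delta_rot":[0.06,0.529,0.022]}
    - {"gripper":1,"dp":[79,-4,42],"delta_rot":[0.06,0.529,0.022]}
    - {"gripper":1,"dp":[79,-4,42],"delta_rot":[0.06,0.529,0.022]}

```text
t: 10.25
tool_pos: [0.486, -0.389, 0.1168]
tcp_rot: [-3.142, 1.047, 0.711]
ft_force: [0.6, -0.3, 1.0]
finger_gap: 0.0942
```

```bash
python3 - <<'E'
from go import *
s=log()
x,M,m=start(TH,-1,C,Y,off=-.008); print(delta(x,M,s))
E
```

```text
t 10.25 q [1.236, 0.801, -0.505, 1.721, -0.262, 0.708, 0.21] p [0.486, -0.389, 0.1168] F [0.6, -0.3, 1.0] gap 0.0942
[[0.379, 0.653, -0.656], [0.327, -0.758, -0.565], [-0.866, -0.0, -0.5]]
([119.3, 0.8, 1.9], [0.001, -0.0, 0.001])
```

Emit:
carry_out:
  motion:
    - {"gripper":1,"dp":[45,1,2],"delta_rot":[0,0,0]}
    - {"gripper":1,"dp":[90,1,2],"delta_rot":[0,0,0]}
    - {"gripper":1,"dp":[119,1,2],"delta_rot":[0,0,0]}
    - {"gripper":1,"dp":[119,1,2],"delta_rot":[0,0,0]}
    - {"gripper":-1,"dp":[119,1,2],"delta_rot":[0,0,0]}
    - {"gripper":-1,"dp":[119,1,2],"delta_rot":[0,0,0]}
    - {"gripper":-1,"dp":[119,1,2],"delta_rot":[0,0,0]}
    - {"gripper":-1,"dp":[119,1,2],"delta_rot":[0,0,0]}
    - {"gripper":-1,"dp":[119,1,2],"delta_rot":[0,0,0]}
    - {"gripper":-1,"dp":[119,1,2],"delta_rot":[0,0,0]}
    - {"gripper":-1,"dp":[119,1,2],"delta_rot":[0,0,0]}
  squeeze: 30

```text
t: 11.35
tool_pos: [0.5302, -0.3529, 0.0137]
tcp_rot: [3.14, 1.047, 0.709]
ft_force: [-3.0, -1.0, 6.4]
finger_gap: 0.0599
```

```bash
python3 - <<'E'
from go import *
s=log()
x,M,m=start(TH,-1,C,Y,off=-.008); print(delta(x,M,s))
# plan: lift, then reorient, with final candidates
q=np.array(s['joint_positions'])
lift=np.array(s['tool_pos'])+[0,0,.2]
N0=R.from_euler('xyz',s['tcp_rot']).as_matrix()
q1,a,b=ik(lift,N0,q); print('lift',q1.round(2),a,b,delta(lift,N0,s))
for psi in np.arange(0,6.28,.3):
    X,N=final(TH,-1,psi,off=-.008,up=.15,yaw=Y); qa,a,b=ik(X,N,np.r_[-.4,q1[1:]],.01)
    X,N=final(TH,-1,psi,off=-.008,up=0,yaw=Y); qb,a2,b2=ik(X,N,qa,.01)
    if max(a,a2)<.003 and max(b,b2)<.02: print(round(psi,2),N[:,0].round(2),qa.round(2),qb.round(2))
E
```

```text
t 11.35 q [1.139, 0.96, -0.497, 1.757, -0.264, 0.488, 0.213] p [0.5302, -0.3529, 0.0137] F [-3.0, -1.0, 6.4] gap 0.0599
[[0.38, 0.652, -0.656], [0.326, -0.758, -0.565], [-0.866, 0.001, -0.5]]
([1.5, -0.7, -0.2], [0.001, -0.0, -0.001])
lift [ 1.13  0.67 -0.51  1.66 -0.28  0.85  0.05] 5.6350622536445775e-06 2.8493017864589243e-05 ([-173.2, 0.2, -100.0], [0.0, 0.0, 0.0])
0.9 [ 0.03 -0.87 -0.5 ] [-0.95  1.17  0.33  0.8   0.51  1.86 -0.69] [-0.94  1.35  0.31  0.8   0.46  1.73 -0.82]
1.2 [ 0.29 -0.82 -0.5 ] [-1.06  1.04  0.34  1.14  0.63  1.52 -0.67] [-1.05  1.23  0.32  1.14  0.6   1.39 -0.81]
1.5 [ 0.52 -0.7  -0.5 ] [-1.13  0.92  0.34  1.45  0.81  1.21 -0.71] [-1.13  1.14  0.33  1.45  0.82  1.08 -0.88]
1.8 [ 0.7  -0.51 -0.5 ] [-1.07  0.8   0.16  1.72  1.19  1.04 -0.89] [-1.08  1.05  0.19  1.72  1.28  0.94 -1.15]
2.1 [ 0.82 -0.28 -0.5 ] [-0.75  0.73 -0.28  1.97  1.68  1.13 -1.07] [-0.77  1.01 -0.25  1.97  1.86  1.19 -1.36]
2.4 [ 0.87 -0.03 -0.5 ] [-0.4   0.76 -0.67  2.17  2.07  1.24 -1.06] [-0.46  1.08 -0.58  2.17  2.28  1.43 -1.28]
2.7 [ 0.84  0.23 -0.5 ] [-0.03  0.89 -1.03  2.3   2.39  1.29 -0.81] [-0.12  1.23 -0.86  2.3   2.66  1.53 -0.92]
3.0 [ 0.73  0.47 -0.5 ] [ 0.24  0.99 -1.19  2.32  2.62  1.04 -0.53] [ 0.17  1.34 -1.02  2.32  2.92  1.27 -0.53]
3.3 [ 0.56  0.66 -0.5 ] [ 0.43  1.01 -1.19  2.23  2.82  0.58 -0.38] [ 0.38  1.35 -1.06  2.23  3.05  0.78 -0.31]
4.8 [-0.62  0.6  -0.5 ] [-0.16  1.1  -0.09  0.95 -0.73  1.78 -2.46] [-0.16  1.28 -0.08  0.95 -0.7   1.66 -2.33]
```

Emit:
carry_out:
  motion:
    - {"gripper":-1,"dp":[-17,0,-10],"delta_rot":[0,0,0]}
    - {"gripper":-1,"dp":[-52,0,-30],"delta_rot":[0,0,0]}
    - {"gripper":-1,"dp":[-95,0,-55],"delta_rot":[0,0,0]}
    - {"gripper":-1,"dp":[-135,0,-78],"delta_rot":[0,0,0]}
    - {"gripper":-1,"dp":[-173,0,-100],"delta_rot":[0,0,0]}
    - {"gripper":-1,"dp":[-173,0,-100],"delta_rot":[0,0,0]}

```text
t: 11.95
tool_pos: [0.5333, -0.3548, 0.2202]
tcp_rot: [3.117, 1.046, 0.689]
ft_force: [-0.2, -0.2, -1.5]
finger_gap: 0.0597
```

```bash
cat >> go.py <<'E'
from scipy.spatial.transform import Slerp
def path(x1,M1,s,n=10,lift=0):
    q=np.array(s['joint_positions']); x0=np.array(s['tool_pos']); M0=R.from_euler('xyz',s['tcp_rot'])
    sl=Slerp([0,1],R.concatenate([M0,R.from_matrix(M1)]))
    for t in np.linspace(0,1,n+1)[1:]:
        X=x0+t*(x1-x0)+[0,0,lift*4*t*(1-t)]; M=sl(t).as_matrix(); q2,a,b=ik(X,M,q,.03)
        print(round(t,2),X.round(2),'dir',M[:,0].round(2),'q',q2.round(2),round(a,4),round(b,3),'dq',abs(q2-q).max().round(2),delta(X,M,s)); q=q2
E
python3 - <<'E'
from go import *
s=log()
for psi in(1.5,1.8):
    X,N=final(TH,-1,psi,off=-.008,up=.15,yaw=Y); print(psi); path(X,N,s)
E
```

```text
t 11.95 q [1.146, 0.656, -0.504, 1.654, -0.298, 0.84, 0.081] p [0.5333, -0.3548, 0.2202] F [-0.2, -0.2, -1.5] gap 0.0597
[[0.387, 0.652, -0.652], [0.318, -0.758, -0.569], [-0.865, 0.012, -0.501]]
1.5
0.1 [ 0.54 -0.29  0.22] dir [ 0.34  0.21 -0.92] q [ 0.98  0.55 -0.48  1.8  -0.21  0.7   0.02] 0.0 0.0 dq 0.17 ([24.9, -44.3, -43.3], [-0.158, -0.123, 0.041])
0.2 [ 0.55 -0.22  0.22] dir [ 0.3   0.09 -0.95] q [ 0.76  0.46 -0.41  1.91 -0.07  0.57 -0.11] 0.0 0.0 dq 0.22 ([49.8, -88.7, -86.5], [-0.316, -0.247, 0.082])
0.3 [ 0.56 -0.16  0.22] dir [ 0.28 -0.04 -0.96] q [ 0.44  0.4  -0.26  1.98  0.14  0.5  -0.33] 0.0001 0.001 dq 0.31 ([74.7, -133.0, -129.8], [-0.475, -0.37, 0.124])
0.4 [ 0.57 -0.09  0.22] dir [ 0.27 -0.17 -0.95] q [ 0.08  0.38 -0.09  2.    0.4   0.5  -0.62] 0.0001 0.001 dq 0.36 ([99.6, -177.4, -173.0], [-0.633, -0.494, 0.165])
0.5 [ 0.58 -0.02  0.22] dir [ 0.28 -0.29 -0.91] q [-0.23  0.42  0.02  1.99  0.64  0.58 -0.87] 0.0001 0.0 dq 0.31 ([124.4, -221.7, -216.3], [-0.791, -0.617, 0.206])
0.6 [0.59 0.04 0.22] dir [ 0.31 -0.41 -0.86] q [-0.46  0.48  0.05  1.93  0.78  0.73 -1.02] 
[... 1604 characters left out ...]
.0001 0.001 dq 0.3 ([150.8, -266.3, -262.1], [-1.128, -0.649, 0.296])
0.7 [0.6  0.11 0.22] dir [ 0.49 -0.42 -0.76] q [-0.84  0.54  0.34  2.01  0.98  0.58 -1.05] 0.0 0.0 dq 0.19 ([175.9, -310.7, -305.8], [-1.316, -0.758, 0.345])
0.8 [0.61 0.18 0.22] dir [ 0.55 -0.47 -0.68] q [-0.97  0.63  0.33  1.93  1.04  0.72 -1.03] 0.0 0.0 dq 0.14 ([201.1, -355.1, -349.4], [-1.504, -0.866, 0.394])
0.9 [0.62 0.24 0.22] dir [ 0.63 -0.51 -0.59] q [-1.07  0.72  0.32  1.83  1.08  0.85 -0.95] 0.0 0.0 dq 0.13 ([226.2, -399.5, -393.1], [-1.692, -0.974, 0.444])
1.0 [0.63 0.31 0.22] dir [ 0.7  -0.51 -0.5 ] q [-1.15  0.82  0.31  1.72  1.11  0.96 -0.84] 0.0 0.0 dq 0.11 ([251.3, -443.9, -436.8], [-1.88, -1.082, 0.493])
```

Emit:
carry_out:
  motion:
    - {"gripper":-1,"dp":[12,-22,-22],"delta_rot":[-0.08,-0.06,0.02]}
    - {"gripper":-1,"dp":[25,-44,-43],"delta_rot":[-0.158,-0.123,0.041]}
    - {"gripper":-1,"dp":[37,-66,-65],"delta_rot":[-0.237,-0.185,0.062]}
    - {"gripper":-1,"dp":[50,-89,-87],"delta_rot":[-0.316,-0.247,0.082]}
    - {"gripper":-1,"dp":[62,-111,-108],"delta_rot":[-0.395,-0.308,0.103]}
    - {"gripper":-1,"dp":[75,-133,-130],"delta_rot":[-0.475,-0.37,0.124]}
    - {"gripper":-1,"dp":[87,-155,-151],"delta_rot":[-0.554,-0.432,0.144]}
    - {"gripper":-1,"dp":[100,-177,-173],"delta_rot":[-0.633,-0.494,0.165]}
    - {"gripper":-1,"dp":[112,-200,-195],"delta_rot":[-0.712,-0.555,0.186]}
    - {"gripper":-1,"dp":[124,-222,-216],"delta_rot":[-0.791,-0.617,0.206]}
    - {"gripper":-1,"dp":[137,-244,-238],"delta_rot":[-0.87,-0.679,0.227]}
    - {"gripper":-1,"dp":[149,-266,-260],"delta_rot":[-0.949,-0.74,0.247]}

```text
t: 13.15
tool_pos: [0.5869, 0.0443, 0.2175]
tcp_rot: [0.642, 1.033, -0.931]
ft_force: [0.5, 0.2, -1.2]
finger_gap: 0.0593
```

```bash
python3 - <<'E'
from go import *
s=log()
X,N=final(TH,-1,1.5,off=-.008,up=.15,yaw=Y); path(X,N,s,5)
E
```

```text
t 13.15 q [-0.527, 0.491, 0.105, 1.946, 0.749, 0.739, -1.012] p [0.5869, 0.0443, 0.2175] F [0.5, 0.2, -1.2] gap 0.0593
[[0.306, 0.949, -0.07], [-0.411, 0.065, -0.909], [-0.859, 0.307, 0.41]]
0.2 [0.59 0.1  0.22] dir [ 0.33 -0.49 -0.8 ] q [-0.64  0.56  0.11  1.86  0.82  0.84 -1.03] 0.0 0.0 dq 0.12 ([-19.1, 10.2, -48.4], [-0.126, -0.098, 0.033])
0.4 [0.6  0.15 0.22] dir [ 0.37 -0.56 -0.74] q [-0.76  0.64  0.11  1.78  0.86  0.97 -1.02] 0.0 0.0 dq 0.13 ([-38.2, 20.3, -96.7], [-0.251, -0.197, 0.065])
0.6 [0.61 0.2  0.22] dir [ 0.41 -0.62 -0.66] q [-0.85  0.72  0.1   1.68  0.89  1.1  -0.98] 0.0 0.0 dq 0.13 ([-57.3, 30.5, -145.1], [-0.377, -0.295, 0.098])
0.8 [0.62 0.25 0.22] dir [ 0.46 -0.67 -0.58] q [-0.94  0.81  0.1   1.57  0.92  1.22 -0.91] 0.0 0.0 dq 0.12 ([-76.5, 40.7, -193.4], [-0.502, -0.393, 0.13])
1.0 [0.62 0.31 0.22] dir [ 0.52 -0.7  -0.5 ] q [-1.    0.9   0.1   1.45  0.96  1.33 -0.81] 0.0 0.0 dq 0.12 ([-95.6, 50.8, -241.8], [-0.628, -0.491, 0.163])
```

Emit:
carry_out:
  motion:
    - {"gripper":-1,"dp":[-19,10,-48],"delta_rot":[-0.126,-0.098,0.033]}
    - {"gripper":-1,"dp":[-38,20,-97],"delta_rot":[-0.251,-0.197,0.065]}
    - {"gripper":-1,"dp":[-57,30,-145],"delta_rot":[-0.377,-0.295,0.098]}
    - {"gripper":-1,"dp":[-70,36,-175],"delta_rot":[-0.502,-0.393,0.13]}
    - {"gripper":-1,"dp":[-80,42,-200],"delta_rot":[-0.628,-0.491,0.163]}
    - {"gripper":-1,"dp":[-88,46,-220],"delta_rot":[-0.628,-0.491,0.163]}
    - {"gripper":-1,"dp":[-95,51,-242],"delta_rot":[-0.628,-0.491,0.163]}
    - {"gripper":-1,"dp":[-95,51,-242],"delta_rot":[-0.628,-0.491,0.163]}

```text
t: 13.95
tool_pos: [0.6221, 0.3109, 0.2118]
tcp_rot: [-0.002, 0.527, -0.927]
ft_force: [0.3, -0.2, -1.7]
finger_gap: 0.0595
```

```bash
python3 - <<'E'
from go import *
s,f=wrist('w6')
X,N=final(TH,-1,1.5,off=-.008,up=.15,yaw=Y); print(delta(X,N,s))
M=R.from_euler('xyz',s['tcp_rot']).as_matrix(); m=.5*M[:,0]-.866*M[:,2]; print('beaker m',m.round(3))
c=np.array(s['tool_pos'])-.019*M[:,0]+.008*m; print('centre',c.round(3))
g=optics.grab_frame('side'); t=optics.grab_frame('top')
a=np.linspace(0,6.28,40); k=np.c_[np.cos(a),np.sin(a),0*a]
peg=np.array([.613,.320,.116])
def draw(f,s,n,cr):
    im=f['color'].copy(); 
    for p,rad,col in((peg,.012,(0,0,255)),(peg-[0,0,.086],.02,(0,0,255)),(c+.0525*m,.031,(0,255,0)),(c-.0525*m,.03,(0,255,0))):
        cv2.polylines(im,[proj(f,p+rad*k,s).round().astype(np.int32)],True,col,1)
    y0,y1,x0,x1=cr; im=im[y0:y1,x0:x1]; return cv2.resize(im,(400,300),interpolation=cv2.INTER_CUBIC)
o=np.vstack([np.hstack([cv2.resize(draw(f,s,'',(0,420,0,560)),(400,300)),draw(g,None,'',(165,285,190,350))]),np.hstack([draw(t,None,'',(150,255,140,280)),np.zeros((300,400,3),np.uint8)])])
cv2.imwrite('pics/v6.png',o)
E
```

```text
t 13.95 q [-1.008, 0.923, 0.077, 1.449, 0.938, 1.361, -0.806] p [0.6221, 0.3109, 0.2118] F [0.3, -0.2, -1.7] gap 0.0595
[[0.519, 0.799, 0.304], [-0.691, 0.601, -0.401], [-0.503, -0.002, 0.864]]
([1.1, -1.9, 5.4], [0.005, -0.004, -0.004])
beaker m [-0.004  0.002 -1.   ]
centre [0.612 0.324 0.213]
```

View pics/v6.png

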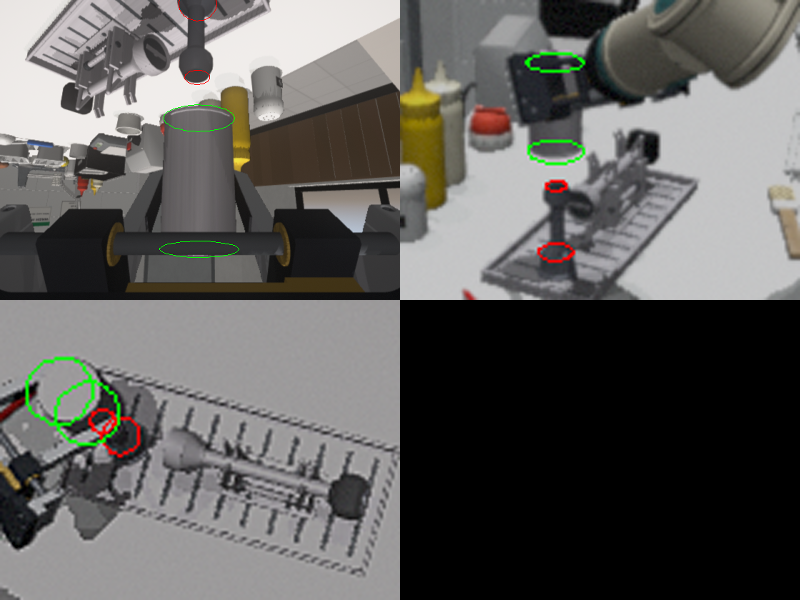

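The overlays agree with the pictures. In the wrist tile the peg tip is at (197,77) and the mouth at (199,118). In the side tile the peg is at (556,185), directly under the mouth at (556,152). The beaker is 4 mm off the peg in y, so I'll correct that and lower gently.

Emit:
carry_out:
  motion:
    - {"gripper":-1,"dp":[3.3,-1.5,2],"delta_rot":[0,0,0]}
    - {"gripper":-1,"dp":[13.4,-1.5,-15.4],"delta_rot":[0,0,0]}
    - {"gripper":-1,"dp":[23.4,-1.5,-32.7],"delta_rot":[0,0,0]}
    - {"gripper":-1,"dp":[33.5,-1.5,-50],"delta_rot":[0,0,0]}
    - {"gripper":-1,"dp":[43.5,-1.4,-67.2],"delta_rot":[0,0,0]}
    - {"gripper":-1,"dp":[53.6,-1.4,-84.5],"delta_rot":[0,0,0]}
    - {"gripper":-1,"dp":[63.7,-1.4,-101.8],"delta_rot":[0,0,0]}
    - {"gripper":-1,"dp":[68.7,-1.4,-110.4],"delta_rot":[0,0,0]}
    - {"gripper":-1,"dp":[71.2,-1.3,-114.7],"delta_rot":[0,0,0]}
    - {"gripper":-1,"dp":[71.2,-1.3,-114.7],"delta_rot":[0,0,0]}

```text
t: 15.1
tool_pos: [0.624, 0.3017, 0.0789]
tcp_rot: [-0.002, 0.525, -0.933]
ft_force: [-1.2, 2.2, -2.4]
finger_gap: 0.0593
```

```bash
cat > ck.py <<'E'
from go import *
s=log(); M=R.from_euler('xyz',s['tcp_rot']).as_matrix(); m=.5*M[:,0]-.866*M[:,2]
c=np.array(s['tool_pos'])-.019*M[:,0]+.008*m; print('beaker m',m.round(3),'centre',c.round(4),'down1mm',(M.T@[0,0,-1]).round(3))
E
python3 ck.py
```

```text
t 15.1 q [-1.002, 1.107, 0.084, 1.462, 0.967, 1.244, -0.97] p [0.624, 0.3017, 0.0789] F [-1.2, 2.2, -2.4] gap 0.0593
[[0.515, 0.803, 0.3], [-0.695, 0.596, -0.402], [-0.502, -0.002, 0.865]]
beaker m [-0.003  0.    -1.   ] centre [0.6141 0.3149 0.0805] down1mm [ 0.502  0.002 -0.865]
```

Emit:
carry_out:
  motion:
    - {"gripper":-1,"dp":[0,2.4,-6],"delta_rot":[0,0,0]}
    - {"gripper":-1,"dp":[2,2.4,-9.5],"delta_rot":[0,0,0]}
    - {"gripper":-1,"dp":[3.2,2.4,-12],"delta_rot":[0,0,0]}
    - {"gripper":-1,"dp":[3.2,2.4,-12],"delta_rot":[0,0,0]}

```text
t: 15.5
tool_pos: [0.6239, 0.3053, 0.0667]
tcp_rot: [-0.003, 0.525, -0.933]
ft_force: [-0.4, -0.6, -1.5]
finger_gap: 0.0597
```

```bash
python3 ck.py
```

```text
t 15.5 q [-1.004, 1.129, 0.083, 1.448, 0.966, 1.243, -0.977] p [0.6239, 0.3053, 0.0667] F [-0.4, -0.6, -1.5] gap 0.0597
[[0.515, 0.803, 0.3], [-0.695, 0.596, -0.401], [-0.501, -0.002, 0.865]]
beaker m [-0.003 -0.    -1.   ] centre [0.6141 0.3186 0.0683] down1mm [ 0.501  0.002 -0.865]
```

Next I'll take small steps down, watching for contact.

Emit:
carry_out:
  motion:
    - {"gripper":-1,"dp":[0.5,0,-0.9],"delta_rot":[0,0,0]}
    - {"gripper":-1,"dp":[1,0,-1.7],"delta_rot":[0,0,0]}
    - {"gripper":-1,"dp":[1,0,-1.7],"delta_rot":[0,0,0]}

```text
t: 15.8
tool_pos: [0.6244, 0.305, 0.0663]
tcp_rot: [-0.001, 0.523, -0.934]
ft_force: [-1.7, -0.3, 5.2]
finger_gap: 0.0596
```

Emit:
carry_out:
  motion:
    - {"gripper":-1,"dp":[0.5,0,-0.9],"delta_rot":[0,0,0]}
    - {"gripper":-1,"dp":[1,0,-1.7],"delta_rot":[0,0,0]}
    - {"gripper":-1,"dp":[1,0,-1.7],"delta_rot":[0,0,0]}

```text
t: 16.1
tool_pos: [0.6246, 0.3049, 0.0664]
tcp_rot: [-0.0, 0.52, -0.934]
ft_force: [-4.8, 2.3, 9.5]
finger_gap: 0.0596
```

Contact: the beaker's floor rests on the peg. I'll let go and back out along the fingers.

Emit:
carry_out:
  motion:
    - {"gripper":0.5,"dp":[0,0,0],"delta_rot":[0,0,0]}
    - {"gripper":1,"dp":[0,0,0],"delta_rot":[0,0,0]}
    - {"gripper":1,"dp":[0,0,0],"delta_rot":[0,0,0]}
    - {"gripper":1,"dp":[0,0,0],"delta_rot":[0,0,0]}
    - {"gripper":1,"dp":[0,0,0],"delta_rot":[0,0,0]}
    - {"gripper":1,"dp":[-20,0,0],"delta_rot":[0,0,0]}
    - {"gripper":1,"dp":[-50,0,0],"delta_rot":[0,0,0]}
    - {"gripper":1,"dp":[-80,0,0],"delta_rot":[0,0,0]}
    - {"gripper":1,"dp":[-110,0,0],"delta_rot":[0,0,0]}
    - {"gripper":1,"dp":[-140,0,0],"delta_rot":[0,0,0]}
    - {"gripper":1,"dp":[-140,0,0],"delta_rot":[0,0,0]}

```text
t: 17.2
tool_pos: [0.5491, 0.4094, 0.1371]
tcp_rot: [0.004, 0.526, -0.925]
ft_force: [0.2, 0.7, 0.6]
finger_gap: 0.0941
```

```bash
python3 - <<'E'
from go import *
s,f=wrist('w7'); g=optics.grab_frame('side'); t=optics.grab_frame('top')
peg=np.array([.613,.320,.116])
a=np.linspace(0,6.28,40); k=np.c_[np.cos(a),np.sin(a),0*a]
for F in(f,g,t):
    ss=s if F is f else None
    for p,rad in((peg+[0,0,.004],.03),(peg-[0,0,.101],.031)): cv2.polylines(F['color'],[proj(F,p+rad*k,ss).round().astype(np.int32)],True,(0,255,0),1)
R4=lambda i:cv2.resize(i,(400,300),interpolation=cv2.INTER_CUBIC)
w=cv2.imread('pics/w7.png')
o=np.vstack([np.hstack([R4(f['color']),R4(g['color'][165:285,190:350])]),np.hstack([R4(t['color'][110:275,110:330]),R4(w[30:240,0:280])])])
cv2.imwrite('pics/v7.png',o)
t2=optics.grab_frame('top')
for q,z in(('ramekin',.02),('label_block',.015)): print(q,[(d['p'],back(t2,d['position'],z)[0].round(3)) for d in models.spot_in(t2,q)[:1]])
E
```

```text
t 17.2 q [-1.139, 1.076, 0.035, 1.305, 0.859, 1.463, -0.897] p [0.5491, 0.4094, 0.1371] F [0.2, 0.7, 0.6] gap 0.0941
[[0.521, 0.8, 0.299], [-0.69, 0.6, -0.404], [-0.502, 0.003, 0.865]]
ramekin [(0.68, array([0.573, 0.172, 0.02 ]))]
label_block [(0.85, array([0.541, 0.456, 0.015]))]
```

View pics/v7.png

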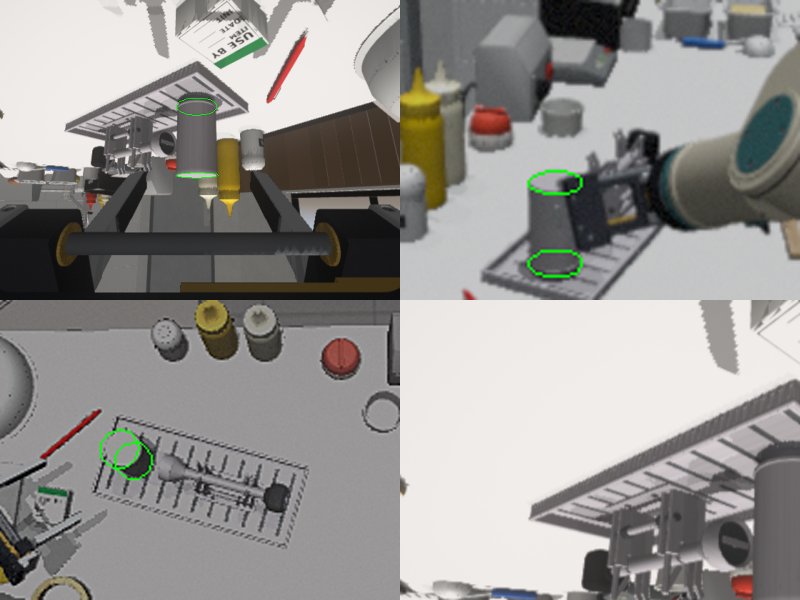

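```bash
python3 - <<'E'
import cv2,numpy as np
w=cv2.imread('pics/w7.png')[140:260,120:280]; v=cv2.imread('pics/w4.png')[30:180,220:340]
r=lambda i,h:cv2.resize(i,(int(i.shape[1]*h/i.shape[0]),h),interpolation=cv2.INTER_CUBIC)
o=np.hstack([r(w,340),r(v,340)]); cv2.imwrite('pics/z.png',o); print(o.shape)
E
```

```text
(340, 725, 3)
```

View pics/z.png

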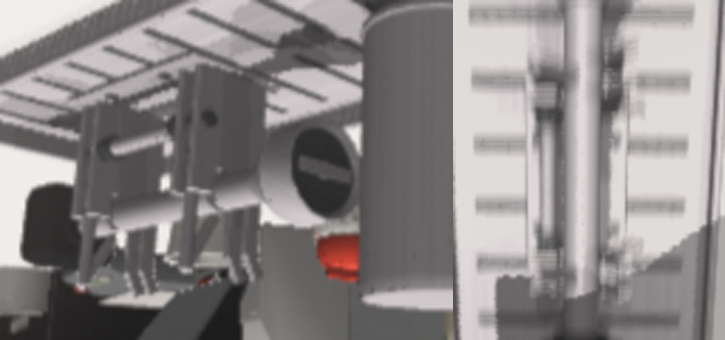

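Both jaw arms seem to lean over the shaft, but this picture is blurred. I'll take one clean look at the clips.

```bash
python3 - <<'E'
from go import *
s=arm.observe()
M0=R.from_euler('xyz',s['tcp_rot']).as_matrix(); print((M0.T@[0,0,150.]).round(1))
M=np.array([[0,.96,-.28],[0,-.28,-.96],[-1,0,0]]).astype(float)
s2=dict(s); s2['tool_pos']=np.array(s['tool_pos'])+[0,0,.15]
path(np.array([.545,.09,.19]),M,s2,6,lift=0.05)
E
```

```text
[-74.3  -0.2 130.3]
0.17 [0.55 0.35 0.3 ] dir [ 0.4  -0.66 -0.63] q [-1.03  0.77  0.03  1.34  0.77  1.51 -0.79] 0.0 0.0 dq 0.31 ([29.7, -31.8, 30.5], [0.139, 0.163, -0.08])
0.33 [0.55 0.3  0.3 ] dir [ 0.29 -0.59 -0.75] q [-0.91  0.66  0.02  1.42  0.65  1.41 -0.82] 0.0 0.0 dq 0.12 ([64.9, -63.7, 51.4], [0.277, 0.325, -0.16])
0.5 [0.55 0.25 0.29] dir [ 0.19 -0.48 -0.86] q [-0.77  0.58  0.02  1.52  0.53  1.28 -0.83] 0.0 0.0 dq 0.14 ([105.7, -95.5, 62.6], [0.416, 0.488, -0.241])
0.67 [0.55 0.19 0.27] dir [ 0.11 -0.34 -0.94] q [-0.61  0.51  0.01  1.62  0.39  1.13 -0.79] 0.0 0.0 dq 0.16 ([151.9, -127.3, 64.1], [0.554, 0.65, -0.321])
0.83 [0.55 0.14 0.23] dir [ 0.04 -0.17 -0.98] q [-0.41  0.48 -0.01  1.72  0.23  0.97 -0.69] 0.0 0.0 dq 0.2 ([203.6, -159.0, 56.0], [0.693, 0.813, -0.401])
1.0 [0.55 0.09 0.19] dir [ 0.  0. -1.] q [-0.17  0.51 -0.07  1.81  0.05  0.83 -0.54] 0.0 0.0 dq 0.24 ([260.8, -190.8, 38.3], [0.831, 0.975, -0.481])
```

Emit:
carry_out:
  motion:
    - {"gripper":1,"dp":[-25,0,43],"delta_rot":[0,0,0]}
    - {"gripper":1,"dp":[-50,0,87],"delta_rot":[0,0,0]}
    - {"gripper":1,"dp":[-74,0,130],"delta_rot":[0,0,0]}
    - {"gripper":1,"dp":[-74,0,130],"delta_rot":[0,0,0]}

```text
t: 17.9
tool_pos: [0.5558, 0.4011, 0.2929]
tcp_rot: [0.012, 0.52, -0.932]
ft_force: [0.4, 0.9, -0.5]
finger_gap: 0.0941
```

Emit:
carry_out:
  motion:
    - {"gripper":1,"dp":[30,-32,30],"delta_rot":[0.139,0.163,-0.08]}
    - {"gripper":1,"dp":[30,-32,30],"delta_rot":[0.139,0.163,-0.08]}
    - {"gripper":1,"dp":[65,-64,51],"delta_rot":[0.277,0.325,-0.16]}
    - {"gripper":1,"dp":[65,-64,51],"delta_rot":[0.277,0.325,-0.16]}
    - {"gripper":1,"dp":[106,-95,63],"delta_rot":[0.416,0.488,-0.241]}
    - {"gripper":1,"dp":[106,-95,63],"delta_rot":[0.416,0.488,-0.241]}
    - {"gripper":1,"dp":[152,-127,64],"delta_rot":[0.554,0.65,-0.321]}
    - {"gripper":1,"dp":[152,-127,64],"delta_rot":[0.554,0.65,-0.321]}
    - {"gripper":1,"dp":[204,-159,56],"delta_rot":[0.693,0.813,-0.401]}
    - {"gripper":1,"dp":[204,-159,56],"delta_rot":[0.693,0.813,-0.401]}
    - {"gripper":1,"dp":[261,-191,38],"delta_rot":[0.831,0.975,-0.481]}
    - {"gripper":1,"dp":[261,-191,38],"delta_rot":[0.831,0.975,-0.481]}

```text
t: 19.1
tool_pos: [0.5464, 0.0833, 0.192]
tcp_rot: [2.733, 1.562, 0.864]
ft_force: [-0.4, -0.9, -0.2]
finger_gap: 0.0939
```

Emit:
carry_out:
  motion:
    - {"gripper":1,"dp":[0,0,0],"delta_rot":[0,0,0]}
    - {"gripper":1,"dp":[0,0,0],"delta_rot":[0,0,0]}
    - {"gripper":1,"dp":[0,0,0],"delta_rot":[0,0,0]}

```text
t: 19.4
tool_pos: [0.5466, 0.0855, 0.1923]
tcp_rot: [2.734, 1.561, 0.869]
ft_force: [0.3, 0.5, 0.1]
finger_gap: 0.0938
```

```bash
python3 - <<'E'
from h import *
s,f=wrist('w8'); t=optics.grab_frame('top')
y=np.array([.282,.959]);x=np.array([.959,-.282]);o=np.array([.577,.205])
for q in('shaft','beaker'):
    d=models.cut_out(t,q)[:1]
    if d: print(q,d[0]['p'],d[0]['position'],back(t,d[0]['position'],.062 if q=='shaft' else .1))
    else: print(q,'none in top')
print('ramekin',[(round(d['p'],2),back(t,d['position'],.02)[0].round(3)) for d in models.spot_in(t,'ramekin')],'block',[(round(d['p'],2),back(t,d['position'],.015)[0].round(3)) for d in models.spot_in(t,'label_block')])
u=proj(f,[[*(o+y*-.04),.08]],s)[0].astype(int); print(u)
y0=max(0,u[1]-70); im=f['color'][y0:y0+150,u[0]-80:u[0]+80]; cv2.imwrite('pics/w8b.png',cv2.resize(im,(640,600),interpolation=cv2.INTER_CUBIC))
E
```

```text
t 19.4 q [-0.146, 0.502, -0.082, 1.811, 0.046, 0.823, -0.544] p [0.5466, 0.0855, 0.1923] F [0.3, 0.5, 0.1] gap 0.0938
[[0.006, 0.957, -0.29], [0.007, -0.29, -0.957], [-1.0, 0.004, -0.009]]
shaft 0.71 [205.5, 204.1] [[0.58511631 0.24257039 0.062     ]]
beaker 0.74 [180.3, 192.7] [[0.61339928 0.30961245 0.1       ]]
ramekin [(0.59, array([ 0.699, -0.103,  0.02 ]))] block [(0.7, array([0.541, 0.459, 0.015])), (0.18, array([0.575, 0.261, 0.015]))]
[271 118]
```

View pics/w8b.png

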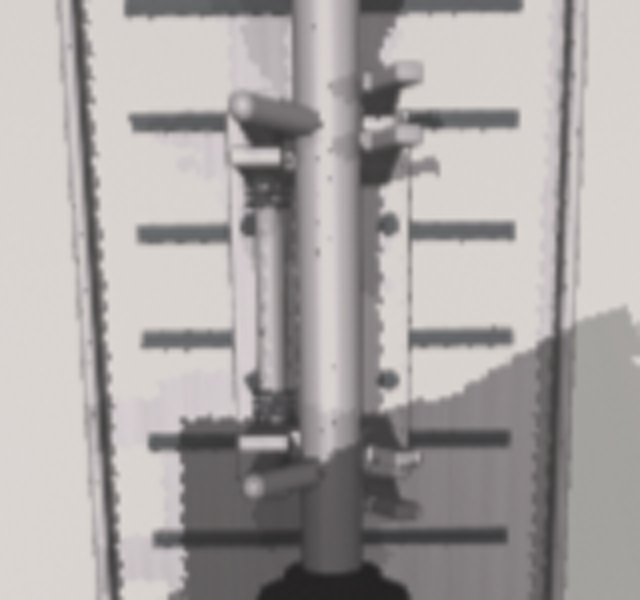

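This view is clear. Both jaw noses, at (310,122) and (310,472), lie over the edge of the seated tube, and the prongs stand on the other side. The ramekin and label block are where they were, so I'll hand the job in.

```bash
python3 -c "
from bench import arm
print(arm.sign_off())"
```

```text
the job is handed in; nothing more can be done
None
```

I put both parts on the stand and handed the job in at about 19.5 s of the 67 s allowed; `sign_off` gave no verdict.

**Shaft:** I gripped it mid-tube, turned it to lie along the stand and pressed it in until it stopped. The force peaked at 24 N, above the 5–15 N needed to pass the jaw but well under the limits. The last pictures show it straight in both clips, within about 1 mm sideways. Its height is about 62 mm, taken from the tool height when it stopped. Both jaw noses lie over the tube; I judged the jaw closed from the picture, since there was no angle reading.

**Beaker:** I gripped it with the tool tilted, turned it upside down and lowered it in small steps until it touched the peg, at about 9.5 N. It was within about 2 mm of the peg and upright to a few hundredths of a radian when I let go. It stayed put in the pictures taken after release.

**Other things on the table:** the final top-camera readings put the ramekin within about 2 mm of where it started and the label block within about 10 mm, near the detector's accuracy. One earlier ramekin reading, at (0.573, 0.172), disagreed. It pointed at the stand, and the picture at that moment showed the ramekin in its usual place, so I took it as a false detection.

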